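# Stagger the instrument trays on the dryer and give them a burst of air

## Task

Stack the clean trays on the dryer's steel cradle to dry, staggered: first the green one with the groove in its underside dropped over the cradle's orange lip bar, then the blue one, facing the other way, with its groove over the green tray's orange lip bar, each fully down, level, in line and let go. Then give them a short burst of air: pull the dryer's black knob up as far as it goes, leave it up for about a second and push it fully down again. Do not disturb the bottles, the jar, the brush cup or the cotton pads.

Things in the scene. Friction and masses are not known exactly. Their poses are not given: they have to be found in the camera images.
- cradle (a point): Middle of the dryer's open steel cradle at rim height, 50 mm above the table; the dryer is fixed. The rim is 150 long (x) and 60 wide (y), its two long rails carry a tray. +x runs to the end with the orange lip bar, +y to the knob. The dryer's white housing (30 mm high) spans x -105 to 105 and y -53 to 183 mm from here.
- cradle_lip (a point): Nominal place of the cradle's orange lip bar, on the rim, 55 mm from the centre towards the cradle's +x end. The bar lies across the rim, 6 thick (along x), 7 high above the rim, clamped hard (40 N) but by hand, so it really is anywhere up to 9 mm to either side of this point along x: that is not reported, look or feel for it. A tray not fitted over it rests on it, 7 mm high.
- green_tray_c (a point): Green open instrument tray, 150 long (its x), 60 wide (its y), 44 high, about 0.2 kg, smooth vertical outer walls: grip it across the 60 mm width. The point is its centre, 22 mm above its flat underside. On the cradle its x axis runs along the cradle's x, its centre 14 to 36 mm towards the cradle's +x end, 22 mm above the rim. Starts within 0.7 rad of that heading.
- green_tray_lip (a point): Nominal place of the green tray's orange lip bar, on the rim, 55 mm from the centre towards its -x end. The bar lies across the rim, 6 thick (along x), 7 high above the rim, clamped hard (40 N) but by hand, so it really is anywhere up to 9 mm to either side of this point along x: that is not reported, look or feel for it. A tray not fitted over it rests on it, 7 mm high.
- green_tray_groove (a point): Middle of the only groove in the green tray's underside, at underside level, 30 mm from the tray's centre towards its +x end. It runs across the whole width, is 11 wide along x and 9 deep, and drops over a lip bar of what is below; the tray then lies flat on the rim below.
- blue_tray_c (a point): Blue open instrument tray, 150 long (its x), 60 wide (its y), 44 high, about 0.2 kg, smooth vertical outer walls: grip it across the 60 mm width. The point is its centre, 22 mm above its flat underside. On the green tray its x axis is opposite to the green's x, its centre 14 to 36 mm towards the green's -x end and 44 mm above the green's. Starts within 0.7 rad of that heading.
- blue_tray_groove (a point): Middle of the only groove in the blue tray's underside, at underside level, 30 mm from the tray's centre towards its +x end. It runs across the whole width, is 11 wide along x and 9 deep, and drops over a lip bar of what is below; the tray then lies flat on the rim below.
- knob_grip (a point): Centre of the black round cap of the dryer's push-pull fan knob, 36 in diameter, 24 high, axis vertical; 80 mm above the table when the knob is down, the panel below it at 51 mm, the cap's underside 16 mm above the panel. Moves with the knob.
- fan_knob (a joint): Height of the fan knob, m: 0 fully down (off), 0.020 pulled up to its end (on). It slides against about 5 N of friction and stays where it is left.
- pump: White pump bottle, 60 x 85 x 209 high, origin under its base.
- serum: Slim white bottle, 40 diameter, 130 high, origin under its base.
- cream: Red cream jar, 54 diameter, 45 high, origin under its base.
- brushes: Terracotta-coloured cup with brushes, 72 diameter, 140 high in all, origin under its base.
- pads: Stack of round white cotton pads on a grey foot, 68 diameter, 80 high, origin under its base.
- green_tray: The green tray, origin in the middle of its underside.
- blue_tray: The blue tray, origin in the middle of its underside.

How it is judged:
By the outcome, as a careful person would: the job done as asked, in the order asked, and still so for the second after the job is handed in, with the robot touching nothing.
It also fails if it takes over 72 s, if anything falls off the work surface, if the arm or the gripper's body presses on something with over 40 N, if the wrist force passes 120 N, or if a joint passes its speed limit or range.

## Robot

A 6-joint arm with a two-finger parallel gripper is mounted at the origin on the work surface. World frame = base frame: x ahead of the robot, y to its left, z up, the work surface at z = 0. Lengths are in m, angles in rad, forces in N, time in s.
With the tool pointing down it reaches from about 0.375 to 0.9 m from the base axis. Payload 3.1 kg.
Tool frame: the origin (TCP) lies on the centre line of the jaws, within the pads' length; the fingertips stand robot.tip_reach ahead of it and the grasp point (between the pads) lies 8 mm behind it (robot.tip_reach is the distance from the TCP to the fingertips, in m); z points along the fingers, y is the line along which they close (so a half turn about z gives the same grasp; the last joint's range is limited). The gripper opens to 87 mm and grips with 3 to 60 N. Pads are 19 mm wide; open, the fingers measure 117 mm over their backs; the gripper's body (75 mm by 190 mm) begins 51 mm behind the grasp point.
Start: joints at [1.056, 0.527, 1.433, -0, 1.181, -0.178], TCP at [0.207, 0.59, 0.234] pointing down, gripper open.
Joint ranges: [-3.08, 3.08], [-0.75, 2.2], [0.22, 2.44], [-1.43, 4.57], [0, 2.65], [-2.85, 2.85]. Speed limits (rad/s): [2.79, 2.79, 3.14, 3.14, 3.14, 3.14].

## Interface

Orientations are given as a unit quaternion [x, y, z, w].
In Python, from rig import robot gives the robot as it stands.
- The arm moves only by the tool jog_arm, never from a script. Its argument "motion" is one flat list of numbers, 7 for each row, row after row: the shift along the tool's x, y, z scaled (see below), then the turn, a rotation vector about the tool's x, y, z scaled (see below), then the gripper's target within -1 to 1 (shut at 1, half-way at 0, fully open at -1). In form: [x, y, z, rx, ry, rz, hand, x, y, z, rx, ry, rz, hand, ...]. A call has 1 to 12 rows; each row shifts and turns the commanded pose from where the row before left it, along the tool's axes as they then stand; what a row does not reach is not made up. The controller multiplies each number of a shift by 4 cm and each number of a turn by 4 degrees. A row lasts 1/8 s, in which the tool goes at most 62.5 mm and 10.7 degrees, less where a joint would pass 70% of its speed; a pose out of reach is approached as far as the arm can. A call with a number of a shift or a turn outside -1 to 1 is refused whole. A call with a gripper value outside its range is refused whole. The fingers move at their own pace and stop on an object; "grip_force" is the grip in N (left out, the last holds). Time passes only in rows, so rows that do not move let the fingers close. It gives the time, the measured TCP pose, the force, the opening and the grip force at its end, in the units of the state.
- robot.get_obs(): the state, without advancing time (a new reading comes with each control period).
- robot.camera(name): name is "scene" or "top" or "wrist"; returns the picture (420x560x3 uint8, blue, green, red); there is no depth.
- robot.calibration(name): a dict with "fx", "fy", "cx", "cy" (pixels), "dist_coeffs" ([k1, k2, p1, p2, k3] as OpenCV has them; the pictures are not rectified), "R" (3x3) and "t" (3): a world point X has camera coordinates R X + t; the wrist camera has in their place "T_tool_cam" (4x4, takes a point from camera to tool coordinates, whose origin is the TCP and whose axes are the flange's). Camera axes: x right, y down, z forward; pixel columns grow to the right and rows downward; lengths in m; the calibration is good to about 2 mm. A picture is of the moment at which its call begins: read the wrist's pose just before it. calibration takes no time and is no camera call.
- robot.hand_in(): hands the job in; it is judged then, once.
The state is a dict: "time": time; "q": joint angles; "joint_velocities": joint speeds; "joint_torque": joint torques, N m; "position": TCP position; "tool_rot": TCP orientation; "ft_force": force on the tool from outside, world axes, zero at the start; "moment": the same for the moment, N m; "grip_width": finger opening in m; "grip_force": force on a finger pad.
Only numpy, scipy, OpenCV 4.12 (cv2) and the standard library are available. Lean on these libraries where they do the work, as an engineer would, in place of code of your own. Each camera call takes 0.05 s, during which the arm holds its last target. There are 200 camera calls.

## Working session

There is one attempt and no reset: what is moved stays moved. The work goes in short steps, Python scripts to look and compute and a tool call to move; the robot and the scene stay as the last step left them, time stands still between calls to the robot, and variables do not carry over. Pictures are saved under pics/ and viewed, at most 10 in all, crops included, and the job is handed in when it is done.

Besides the shell and the picture viewer there is one more tool, called after "Emit:" by a JSON object that holds its "name" and its "arguments", one argument or row to a line. jog_arm: Moves the arm, as the interface text tells. Shifts and turns lie within -1 to 1; 1 stands for 4 cm of shift or 4 degrees of turn. Its arguments: {"type":"object","properties":{"motion":{"type":"array","items":{"type":"number"}},"grip_force":{"type":"number"}},"required":["motion"]}

```bash
ls; mkdir -p pics; python3 - <<'E'
from rig import robot
import cv2
o=robot.get_obs();print(o, robot.tip_reach)
for n in("scene","top","wrist"):
    im=robot.camera(n);cv2.imwrite(f"pics/{n}0.png",im);print(n,robot.calibration(n))
E
```

```text
pics
{'time': 0.0, 'q': array([ 1.05547281e+00,  5.28457787e-01,  1.43392166e+00, -2.20562951e-05,
        1.18141298e+00, -1.78489051e-01]), 'joint_velocities': array([-3.35067634e-05,  6.16257548e-04, -1.66173411e-03, -2.93202603e-04,
        1.25317296e-03, -1.49435286e-03]), 'joint_torque': array([ 1.11293843e-04, -4.40038133e+01, -1.76591724e+01,  6.31416868e-02,
        5.84713288e-02, -2.00482464e-04]), 'position': array([0.20617096, 0.58924627, 0.23257062]), 'tool_rot': array([ 1.67617948e-01,  9.85851416e-01, -1.03783006e-03, -3.64359076e-04]), 'ft_force': array([-0.68501961, -0.0425035 ,  0.1120793 ]), 'moment': array([-0.00786823,  0.0037838 , -0.0337154 ]), 'grip_force': 0.0, 'grip_width': 0.0867057363134264} 0.011
scene {'fx': 421.23911514337243, 'fy': 421.23911514337243, 'cx': 279.2470627774725, 'cy': 212.41384561499248, 'dist_coeffs': array([-0.07830422,  0.        ,  0.        ,  0.        ,  0.        ]), 'R': array([[ 0.60420413,  0.79653414,  0.02169614],
       [ 0.562374  , -0.40697807, -0.71979464],
       [-0.56451116,  0.44710424, -0.69384793]]), 't': array([-
[... 281 characters left out ...]
66652],
       [-0.99287956, -0.01999822, -0.11743193],
       [ 0.11711987,  0.01612352, -0.99298689]]), 't': array([0.00933647, 0.5959927 , 1.06586089])}
wrist {'fx': 367.28739814374524, 'fy': 367.28739814374524, 'cx': 281.6023207741366, 'cy': 215.28521737721846, 'dist_coeffs': array([-0.046375,  0.      ,  0.      ,  0.      ,  0.      ]), 'T_tool_cam': array([[-3.61794783e-04, -9.54024125e-01, -2.99729608e-01,
         8.19736793e-02],
       [ 9.99999877e-01, -4.47112105e-04,  2.16064730e-04,
         5.44188140e-04],
       [-3.40143701e-04, -2.99729493e-01,  9.54024169e-01,
        -1.50782485e-01],
       [ 0.00000000e+00,  0.00000000e+00,  0.00000000e+00,
         1.00000000e+00]])}
```

View pics/top0.png

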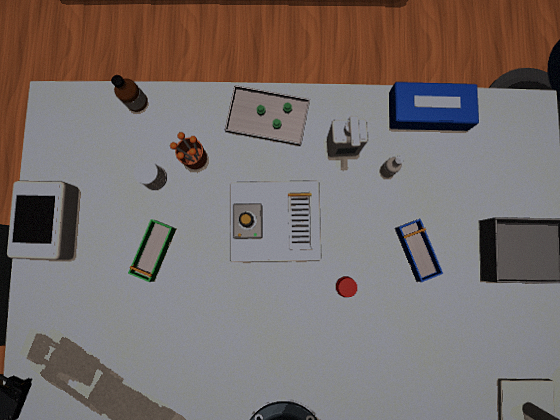

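View pics/scene0.png

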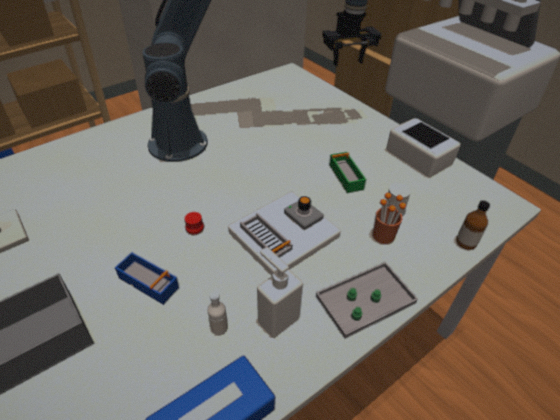

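The top view shows the dryer at about (275,220) with the lip bar at (300,195) on its far end and the knob at (246,220) to the left. The green tray is at (152,250) with its bar at the near end, and the blue one at (418,250) with its bar at the far end. The scene view agrees, with the pump bottle standing just behind the dryer.

```bash
cat > h.py <<'E'
import numpy as np,cv2
from rig import robot
from scipy.spatial.transform import Rotation as Ro
def cam(n,o=None):
    c=robot.calibration(n);K=np.array([[c['fx'],0,c['cx']],[0,c['fy'],c['cy']],[0,0,1]])
    if n=='wrist':
        T=np.eye(4);T[:3,:3]=Ro.from_quat(o['tool_rot']).as_matrix();T[:3,3]=o['position']
        W=T@c['T_tool_cam'];R=W[:3,:3].T;t=-R@W[:3,3]
    else:R,t=c['R'],c['t']
    return K,c['dist_coeffs'],R,t
def back(C,uv,z):
    K,d,R,t=C;p=cv2.undistortPoints(np.float64(uv).reshape(-1,1,2),K,d).reshape(-1,2)
    r=np.c_[p,np.ones(len(p))]@R;o=-R.T@t
    return o+r*((z-o[2])/r[:,2])[:,None]
def tri(C1,a,C2,b):
    L=[]
    for C,u in((C1,a),(C2,b)):
        K,d,R,t=C;p=cv2.undistortPoints(np.float64(u).reshape(-1,1,2),K,d).reshape(2,1)
        L.append((np.c_[R,t],p))
    X=cv2.triangulatePoints(L[0][0],L[1][0],L[0][1],L[1][1]);return (X[:3]/X[3]).ravel()
def proj(C,X):
    K,d,R,t=C;return cv2.projectPoints(np.float64(X).reshape(-1,1,3),cv2.Rodrigues(R)[0],t,K,d)[0].reshape(-1,2)
HS={'green':((45,100,30),(85,255,255)),'blue':((105,120,30),(128,255,255)),'orange':((8,140,90),(24,255,255)),'red':((0,170,80),(6,255,255))}
def mask(im,c):return cv2.inRange(cv2.cvtColor(im,cv2.COLOR_BGR2HSV),*HS[c])
def blobs(m,n=15):
    k,l,s,c=cv2.connectedComponentsWithStats(m);return [(s[i],c[i],l==i) for i in range(1,k) if s[i][4]>=n]
def grab(n,f):
    o=robot.get_obs();im=robot.camera(n);cv2.imwrite(f'pics/{f}.png',im);return o,im,cam(n,o)
E
python3 - <<'E'
from h import *
for n in('top','scene'):
    im=cv2.imread(f'pics/{n}0.png');C=cam(n)
    print(n,'cam',-C[2].T@C[3])
    for c in HS:
        for s,ce,l in blobs(mask(im,c),8):
            pts=np.argwhere(l)[:,::-1].astype(np.float32);box=cv2.boxPoints(cv2.minAreaRect(pts))
            w=back(C,box,.044);print(c,s,ce.round(1),back(C,[ce],.05 if c=='orange' else .044).round(3)[0,:2],w[:,:2].round(3).tolist() if s[4]>100 else '')
E
```

```text
top cam [0.4667124  0.00406675 1.12850206]
green [283 103   8   9  54] [286.9 107.1] [0.866 0.01 ] 
green [257 105   8   9  52] [260.2 109.3] [0.859 0.081] 
green [273 119   8   9  55] [276.2 123.2] [0.822 0.037] 
green [131 220  41  54 222] [154.  241.9] [0.503 0.344] [[0.442, 0.401], [0.564, 0.355], [0.541, 0.298], [0.421, 0.344]]
green [128 269  24  13  78] [139.2 275.7] [0.416 0.378] 
blue [ 394   82   85   42 2753] [435.9 102.9] [ 0.887 -0.386] [[0.832, -0.271], [0.943, -0.276], [0.944, -0.505], [0.833, -0.498]]
blue [399 219  25  17  73] [410.1 224.9] [ 0.56  -0.312] 
blue [403 231  40  51 236] [425.4 261. ] [ 0.469 -0.35 ] [[0.526, -0.292], [0.55, -0.349], [0.439, -0.393], [0.416, -0.337]]
orange [    0     0   560   225 46029] [259.9  47.7] [1.031 0.086] [[1.182, 0.839], [1.202, -0.75], [0.57, -0.703], [0.539, 0.762]]
orange [178 132   6   8  31] [180.5 135.1] [0.784 0.288] 
orange [185 136  11   7  39] [191.7 138.7] [0.774 0.258] 
orange [170 141  11   8  37] [174.1 144.6] [0.758 0.304] 
orange [198 146   5  11  28] [200.2 150.9] [0.742 0.234] 
orange [187 148  10  17  81] [
[... 1988 characters left out ...]
197  10   6  46] [304.3 199.6] [0.528 0.136] 
orange [381 199   6   6  25] [383.1 201.7] [0.668 0.315] 
orange [399 202   7   7  33] [402.  205.1] [0.71  0.348] 
orange [388 205   8   6  34] [391.7 207.8] [0.7   0.316] 
orange [376 217  25  10  44] [388.2 222.4] [0.734 0.263] 
orange [476 216  11  10  69] [481.4 220. ] [0.885 0.487] 
orange [272 241  18  11  58] [280.6 245.8] [ 0.628 -0.025] 
orange [151 271  17  17  63] [158.7 278.9] [ 0.542 -0.322] 
orange [430 280  34  38 390] [445.5 301.1] [0.99 0.18] [[0.977, 0.142], [0.967, 0.272], [1.004, 0.266], [1.011, 0.139]]
red [185 213  18  21 245] [193.6 222.4] [ 0.419 -0.161] [[0.374, -0.165], [0.394, -0.125], [0.465, -0.159], [0.446, -0.196]]
```

Emit:
{"name": "jog_arm", "arguments": {
  "motion": [-0.86, -0.33, 0.195, 0, 0, 0, -1, -0.86, -0.33, 0.195, 0, 0, 0, -1, -0.86, -0.33, 0.195, 0, 0, 0, -1, -0.86, -0.33, 0.195, 0, 0, 0, -1, -0.86, -0.33, 0.195, 0, 0, 0, -1, -0.86, -0.33, 0.195, 0, 0, 0, -1, -0.86, -0.33, 0.195, 0, 0, 0, -1, -0.86, -0.33, 0.195, 0, 0, 0, -1, -0.86, -0.33, 0.195, 0, 0, 0, -1, -0.86, -0.33, 0.195, 0, 0, 0, -1, 0, 0, 0, 0, 0, 0, -1]
}}

```text
time: 1.52
position: [0.4893, 0.3498, 0.1546]
tool_rot: [0.169, 0.986, -0.0, -0.0]
ft_force: [-0.1, -0.5, 0.0]
grip_width: 0.0871
grip_force: 0.0
```

```bash
python3 - <<'E'
from h import *
o,im,C=grab('wrist','w1');print(o['time'],o['position'],Ro.from_quat(o['tool_rot']).as_matrix().round(3).tolist())
for c in('green','orange'):
    for s,ce,l in blobs(mask(im,c),100):
        pts=np.argwhere(l)[:,::-1].astype(np.float32);box=cv2.boxPoints(cv2.minAreaRect(pts))
        print(c,s,ce.round(1),back(C,[ce],.05 if c=='orange' else .044).round(4)[0,:2],box.round(1).tolist(),back(C,box,.044)[:,:2].round(4).tolist())
E
```

```text
1.525 [0.48934945 0.34975915 0.15464566] [[-0.943, 0.334, -0.0], [0.334, 0.943, -0.001], [0.0, -0.001, -1.0]]
green [242  98  86  23 812] [284.5 104.3] [0.4153 0.3787] [[241.6999969482422, 119.0], [242.0, 97.80000305175781], [327.20001220703125, 98.9000015258789], [326.8999938964844, 120.0]] [[0.4146, 0.3476], [0.4016, 0.3528], [0.4216, 0.4073], [0.435, 0.4029]]
green [ 242  129   85  165 4205] [283.1 232.6] [0.503  0.3466] [[238.0, 292.20001220703125], [242.0, 129.0], [326.20001220703125, 131.0], [322.20001220703125, 294.20001220703125]] [[0.5388, 0.2957], [0.421, 0.3453], [0.4419, 0.4001], [0.5631, 0.3587]]
orange [241 112  87  25 829] [284.5 124.5] [0.4277 0.3743] [[240.8000030517578, 134.89999389648438], [241.10000610351562, 111.9000015258789], [327.20001220703125, 113.0999984741211], [326.8999938964844, 136.10000610351562]] [[0.4245, 0.343], [0.4101, 0.3489], [0.4306, 0.4045], [0.4454, 0.3996]]
```

View pics/w1.png

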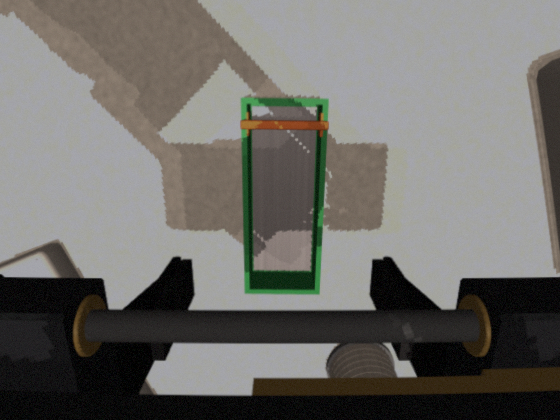

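Wrist view from above the green tray: the rim spans (241,98)–(328,98) at the near end and (245,293)–(320,293) at the far end, with the bar across row 124. The jaws are aligned with the tray.

```bash
cat >> h.py <<'E'
def trayfit(im,C,col,ztop,yaw0,roi=None):
    """fit 150x60 rim rectangle outline (x,y,yaw) to outer hull of colour; returns pose, rim size, bar offset"""
    m=mask(im,col)
    if roi is not None:
        r=np.zeros_like(m);r[roi[1]:roi[3],roi[0]:roi[2]]=255;m&=r
    mo=mask(im,'orange')
    if roi is not None: mo&=r
    pts=np.argwhere(m)[:,::-1].astype(float);W=back(C,pts,ztop)[:,:2]
    c,s=np.cos(yaw0),np.sin(yaw0);best=None
    for da in np.radians(np.arange(-6,6.1,.2)):
        a=yaw0+da;u=np.array([np.cos(a),np.sin(a)]);v=np.array([-u[1],u[0]])
        P=W@u;Q=W@v;x0,x1=np.percentile(P,[.2,99.8]);y0,y1=np.percentile(Q,[.5,99.5])
        if best is None or (y1-y0)<best[0]: best=(y1-y0,a,x0,x1,y0,y1,u,v)
    _,a,x0,x1,y0,y1,u,v=best
    ce=u*(x0+x1)/2+v*(y0+y1)/2
    po=np.argwhere(mo)[:,::-1].astype(float);Wo=back(C,po,ztop+.007)[:,:2]-ce
    k=(abs(Wo@u)<.085)&(abs(Wo@v)<.025);b=np.percentile(Wo[k]@u,[1,50,99]) if k.any() else None
    return ce,np.degrees(a),(x1-x0,y1-y0),b
E
python3 - <<'E'
from h import *
o=robot.get_obs();C=cam('wrist',o);im=cv2.imread('pics/w1.png')
q=np.array([(241.5,98),(328,98),(320,293.5),(245.5,293.5)])
w=back(C,q,.044);print(w.round(4).tolist(),w.mean(0))
r=trayfit(im,C,'green',.044,np.radians(-20));print(r)
# height check: near-end corners + bar between top and wrist
t=cv2.imread('pics/top0.png');bw=[b for b in blobs(mask(im,'orange'),200)][0][1]
bt=[b[1] for b in blobs(mask(t,'orange'),40) if abs(b[1][0]-140)<4 and abs(b[1][1]-271)<4][0]
print(tri(C,bw,cam('top'),bt))
R=Ro.from_quat(o['tool_rot']).as_matrix()
for ce in(w.mean(0)[:2],r[0]):print('tool delta',R.T@(np.r_[ce,.022]-o['position'])/.04)
E
```

```text
[[0.4001, 0.3533, 0.044], [0.4197, 0.409, 0.044], [0.5605, 0.3583, 0.044], [0.5406, 0.302, 0.044]] [0.48022    0.35564485 0.044     ]
(array([0.47997945, 0.35518344]), np.float64(-20.199999999999992), (np.float64(0.14879778190804643), np.float64(0.05890783610978728)), array([-0.06336972, -0.05748566, -0.05263125]))
[0.42708776 0.37533278 0.04560767]
tool delta [0.21947825 0.05397341 3.32318137]
tool delta [0.22131032 0.04109441 3.32319266]
```

Emit:
{"name": "jog_arm", "arguments": {
  "motion": [0, -0.9, -0.05, 0, 0, -0.975, -1, 0, -0.9, 0, 0, 0, -0.975, -1, 0, -0.9, 0, 0, 0, -0.975, -1, 0, -0.9, 0, 0, 0, -0.975, -1, 0, -0.9, 0, 0, 0, -0.975, -1, -0.52, -0.76, -0.02, 0, 0, 0, -1, -0.52, -0.76, -0.02, 0, 0, 0, -1, -0.52, -0.76, -0.02, 0, 0, 0, -1, -0.52, -0.76, -0.02, 0, 0, 0, -1, -0.52, -0.76, 0, 0, 0, 0, -1, -0.52, -0.76, 0, 0, 0, 0, -1, 0, 0, 0, 0, 0, 0, -1]
}}

```text
time: 3.08
position: [0.579, -0.0068, 0.1611]
tool_rot: [-0.001, 1.0, -0.0, 0.001]
ft_force: [-0.1, -0.1, 0.9]
grip_width: 0.0873
grip_force: 0.0
```

```bash
python3 - <<'E'
from h import *
o,im,C=grab('wrist','w2');np.savez('w2.npz',p=o['position'],q=o['tool_rot']);print(o['time'],o['position'],Ro.from_quat(o['tool_rot']).as_matrix().round(3).tolist())
for s,ce,l in blobs(mask(im,'orange'),60):
    pts=np.argwhere(l)[:,::-1];print(s,ce.round(1),back(C,[ce],.057).round(4)[0,:2])
print('pump top z.16',back(cam('top'),[(335,120),(368,120),(368,152),(335,152)],.17).round(3).tolist())
E
```

```text
3.075 [ 0.57895959 -0.00684181  0.16109813] [[-1.0, -0.002, 0.002], [-0.002, 1.0, -0.0], [-0.002, -0.0, -1.0]]
[461 139  11  11  94] [466.  143.7] [0.5251 0.1213]
[ 441  191   38   37 1099] [459.2 209.2] [0.5726 0.1233]
[218 276  76  10 533] [256.  280.8] [ 0.6306 -0.0263]
pump top z.16 [[0.791, -0.104, 0.17], [0.792, -0.181, 0.17], [0.716, -0.18, 0.17], [0.714, -0.104, 0.17]]
```

View pics/w2.png

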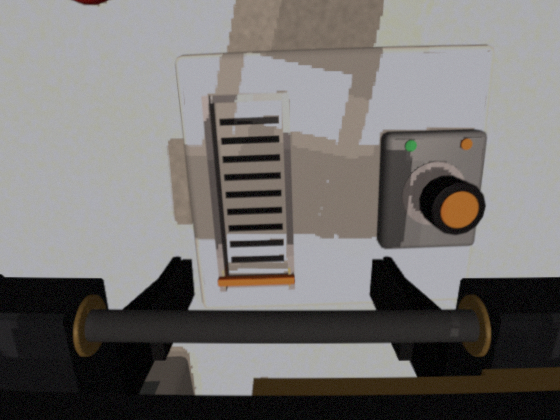

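The dryer from above: the cradle rim runs from about (213,95) to (294,290), the orange bar spans (218–294, 276–286), and the knob cap is at (460,208). I'll take a zoomed crop to get the rim edges and heading.

```bash
python3 - <<'E'
from h import *
d=np.load('w2.npz');o={'position':d['p'],'tool_rot':d['q']};C=cam('wrist',o);im=cv2.imread('pics/w2.png')
cv2.imwrite('pics/c2.png',cv2.resize(im[80:300,190:310],None,fx=2.7*2,fy=2.7,interpolation=cv2.INTER_CUBIC)[:600])
l=[b[2] for b in blobs(mask(im,'orange'),300) if b[1][1]>260][0]
for u in range(222,294,8):
    r=np.where(l[:,u])[0];print(u,r.min(),r.max()+1,end='; ')
print()
for x in(.624,.626,.628,.63,.632):
    X=[(x+a,-.026,z) for a in(-.003,.003) for z in(.05,.057)];print(x,proj(C,X)[:,1].round(1))
P=[(x,y,.05) for x in(.5,.65) for y in(-.056,.004)];print(proj(C,P).round(1).tolist())
# housing far/near edges heading: red channel edges along columns
g=cv2.cvtColor(im,cv2.COLOR_BGR2GRAY)
for u in(200,300,340,450):print(u,np.argmax(abs(np.diff(g[40:70,u].astype(int))))+40)
# bar & tray same analysis for green
E
```

```text
222 279 286; 230 278 286; 238 278 285; 246 278 285; 254 278 285; 262 278 285; 270 277 284; 278 277 284; 286 277 284; 
0.624 [265.6 269.5 272.5 276.6]
0.626 [267.9 271.9 274.8 278.9]
0.628 [270.2 274.3 277.1 281.3]
0.63 [272.5 276.6 279.4 283.6]
0.632 [274.8 278.9 281.6 285.9]
[[209.7, 104.4], [297.2, 104.4], [220.3, 298.1], [294.6, 298.3]]
200 52
300 64
340 47
450 44
```

View pics/c2.png

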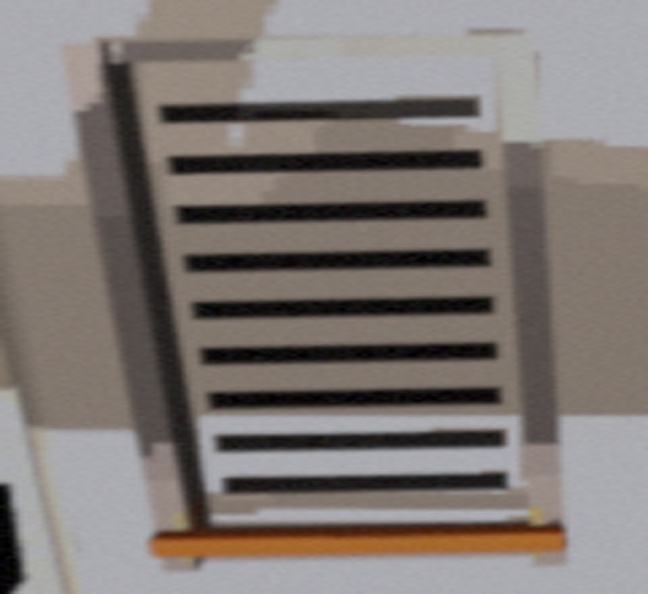

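The crop shows the rim corners at full-picture pixels (202,95.6), (289.6,92.2), (294.6,288) and (220.2,290.4). The bar's top face covers rows 278–285 and is tilted about 2°.

```bash
python3 - <<'E'
from h import *
d=np.load('w2.npz');o={'position':d['p'],'tool_rot':d['q']};C=cam('wrist',o)
w=back(C,[(202,95.6),(289.6,92.2),(294.6,288),(220.2,290.4)],.05)[:,:2];print(w.round(4).tolist(),w.mean(0))
for a,b in((0,3),(1,2)):
    v=w[b]-w[a];print('len',np.hypot(*v),'yaw',np.degrees(np.arctan2(v[1],v[0])))
b=back(C,[(222,282.5),(286,280.5)],.057)[:,:2];print(b,np.degrees(np.arctan2(-(b[1]-b[0])[0],(b[1]-b[0])[1])),b.mean(0))
h=back(C,[(178,57),(488,46)],.03)[:,:2];print('housing',h,np.degrees(np.arctan2(-(h[1]-h[0])[0],(h[1]-h[0])[1])))
k=back(C,[(459.2,209.2)],.092);print('knob',k)
bt=[x[1] for x in blobs(mask(cv2.imread('pics/top0.png'),'orange'),40)]
t1=[x for x in bt if abs(x-[299.5,194]).max()<3][0];t2=[x for x in bt if abs(x-[245.4,218.7]).max()<3][0]
print(tri(C,(256,281),cam('top'),t1),tri(C,(459.2,209.2),cam('top'),t2))
# green bar in w1: profile
o1={'position':np.array([.48934945,.34975915,.15464566]),'tool_rot':np.array([.169,.9856,0,0])/np.hypot(.169,.9856)};C1=cam('wrist',o1);m=mask(cv2.imread('pics/w1.png'),'orange')
for u in(255,285,315):
    r=np.where(m[:200,u])[0];e=back(C1,[(u,r.min()),(u,r.max()+1)],.051)[:,:2]-[.4801,.3555];print(r.min(),r.max()+1,e@np.array([np.cos(np.radians(-20.1)),np.sin(np.radians(-20.1))]))
E
```

```text
[[0.4942, -0.061], [0.492, -0.0013], [0.6406, 0.0039], [0.643, -0.0557]] [ 0.56745149 -0.02852402]
len 0.14890158740957488 yaw 2.034605845089238
len 0.14868087119541468 yaw 2.005235236639091
[[ 0.63217155 -0.05264695]
 [ 0.63027964 -0.00309141]] 2.186354184440824 [ 0.6312256  -0.02786918]
housing [[ 0.46729932 -0.08093992]
 [ 0.45826466  0.14140126]] 2.3268892727631
knob [[0.56215512 0.1054751  0.092     ]]
[ 0.63226007 -0.02667002  0.05411564] [0.5627624  0.10600604 0.0907914 ]
120 129 [-0.0582851  -0.05233607]
121 129 [-0.05783164 -0.05254238]
121 130 [-0.05807427 -0.0521191 ]
```

Emit:
{"name": "jog_arm", "arguments": {
  "motion": [0.56, 0.763, 0, 0, 0, 0, -1, 0.56, 0.763, 0, 0, 0, 0, -1, 0.56, 0.763, 0, 0, 0, 0, -1, 0.56, 0.763, 0, 0, 0, 0, -1, 0.56, 0.763, 0, 0, 0, 0, -1, 0.56, 0.763, 0, 0, 0, 0, -1, 0, 0.92, 0.2, 0, 0, 1, -1, 0, 0.92, 0.2, 0, 0, 1, -1, 0, 0.92, 0.2, 0, 0, 1, -1, 0, 0.92, 0.2, 0, 0, 1, -1, 0, 0.92, 0.2, 0, 0, 1, -1, 0, 0, 0, 0, 0, 0, -1]
}}

```text
time: 4.62
position: [0.4652, 0.3612, 0.1203]
tool_rot: [0.17, 0.986, 0.0, -0.0]
ft_force: [-1.0, -0.1, 0.1]
grip_width: 0.0872
grip_force: 0.0
```

```bash
cat > go.py <<'E'
import sys
from h import *
x,y,z,yaw=map(float,sys.argv[1:5])
o=robot.get_obs();R=Ro.from_quat(o['tool_rot']).as_matrix()
y0=np.degrees(np.arctan2(R[1,0],R[0,0]));dr=-(yaw-y0+180)%360
dr=(dr+0)%360;dr=-(((yaw-y0)+180)%360-180)
# target tool frame upright, delta in rows: first turn fixes tilt too
a=np.radians(yaw);T=np.array([[np.cos(a),np.sin(a),0],[np.sin(a),-np.cos(a),0],[0,0,-1]])
print('t',o['time'],'pos',o['position'].round(4),'yaw',round(y0,2),'F',o['ft_force'].round(1),'w',round(o['grip_width'],4))
d=np.array([x,y,z])-o['position']
print('shift now-axes',(R.T@d/.04).round(3),'after-turn axes',(T.T@d/.04).round(3),'turn/4',(np.degrees(Ro.from_matrix(R.T@T).as_rotvec())/4).round(3))
E
python3 go.py .4801 .3555 .022 159.9
```

```text
t 4.625 pos [0.4652 0.3612 0.1203] yaw 160.48 F [-1.  -0.1  0.1] w 0.0872
shift now-axes [-0.401 -0.009  2.457] after-turn axes [-0.399 -0.005  2.458] turn/4 [ 0.003 -0.011  0.145]
```

Emit:
{"name": "jog_arm", "arguments": {
  "motion": [-0.4, 0, 0.5, 0, 0, 0.145, -1, 0, 0, 0.7, 0, 0, 0, -1, 0, 0, 0.7, 0, 0, 0, -1, 0, 0, 0.56, 0, 0, 0, -1, 0, 0, 0, 0, 0, 0, -1, 0, 0, 0, 0, 0, 0, 0.6, 0, 0, 0, 0, 0, 0, 0.6, 0, 0, 0, 0, 0, 0, 0.6, 0, 0, 0, 0, 0, 0, 0.6],
  "grip_force": 25
}}

```text
time: 5.75
position: [0.4825, 0.353, 0.0231]
tool_rot: [0.177, 0.984, 0.0, 0.0]
ft_force: [-0.2, 0.8, 4.6]
grip_width: 0.0599
grip_force: 25.0
```

```bash
python3 go.py .4801 .3555 .15 159.9
```

```text
t 5.75 pos [0.4825 0.353  0.0231] yaw 159.62 F [-0.2  0.8  4.6] w 0.0599
shift now-axes [ 0.076  0.042 -3.172] after-turn axes [ 0.078  0.039 -3.172] turn/4 [ 0.014  0.011 -0.069]
```

Emit:
{"name": "jog_arm", "arguments": {
  "motion": [0, 0, -0.5, 0, 0, 0, 0.6, 0, 0, -0.9, 0, 0, 0, 0.6, 0, 0, -0.9, 0, 0, -0.9, 0.6, 0, 0, -0.9, 0, 0, -0.9, 0.6, 0, -0.9, 0, 0, 0, -0.95, 0.6, 0, -0.9, 0, 0, 0, -0.95, 0.6, 0, -0.9, 0, 0, 0, -0.95, 0.6, 0, -0.9, 0, 0, 0, -0.95, 0.6, -0.7, -0.95, 0, 0, 0, 0, 0.6, -0.7, -0.95, 0, 0, 0, 0, 0.6, -0.7, -0.95, 0, 0, 0, 0, 0.6, 0, 0, 0, 0, 0, 0, 0.6]
}}

```text
time: 7.25
position: [0.5546, 0.0964, 0.1515]
tool_rot: [-0.016, 1.0, -0.0, 0.002]
ft_force: [-0.5, -0.3, -2.0]
grip_width: 0.0598
grip_force: 25.0
```

```bash
python3 go.py .6042 -.0267 .09 182
```

```text
t 7.25 pos [0.5546 0.0964 0.1515] yaw -178.22 F [-0.5 -0.3 -2. ] w 0.0598
shift now-axes [-1.136 -3.113  1.546] after-turn axes [-1.131 -3.119  1.538] turn/4 [-0.013  0.064 -0.055]
```

Emit:
{"name": "jog_arm", "arguments": {
  "motion": [-0.283, -0.78, 0, 0, 0.06, -0.055, 0.6, -0.283, -0.78, 0, 0, 0, 0, 0.6, -0.283, -0.78, 0, 0, 0, 0, 0.6, -0.283, -0.78, 0, 0, 0, 0, 0.6, 0, 0, 0.8, 0, 0, 0, 0.6, 0, 0, 0.8, 0, 0, 0, 0.6, 0, 0, 0, 0, 0, 0, 0.6, 0, 0, 0, 0, 0, 0, 0.6]
}}

```text
time: 8.25
position: [0.6015, -0.0232, 0.0874]
tool_rot: [-0.02, 1.0, -0.0, -0.002]
ft_force: [-0.2, 0.1, -2.0]
grip_width: 0.0599
grip_force: 25.0
```

```bash
python3 go.py .6042 -.0267 .0731 182; python3 - <<'E'
from h import *
o,im,C=grab('wrist','w3');o,im2,C2=grab('scene','s3')
cv2.imwrite('pics/s3c.png',np.hstack([cv2.resize(im2[180:290,200:340],None,fx=3.2,fy=3.2,interpolation=cv2.INTER_CUBIC),cv2.resize(im,None,fx=.6,fy=.838)]))
E
```

```text
t 8.25 pos [ 0.6015 -0.0232  0.0874] yaw -177.72 F [-0.2  0.1 -2. ] w 0.0599
shift now-axes [-0.064 -0.091  0.356] after-turn axes [-0.063 -0.091  0.356] turn/4 [-0.003 -0.044  0.07 ]
```

View pics/s3c.png

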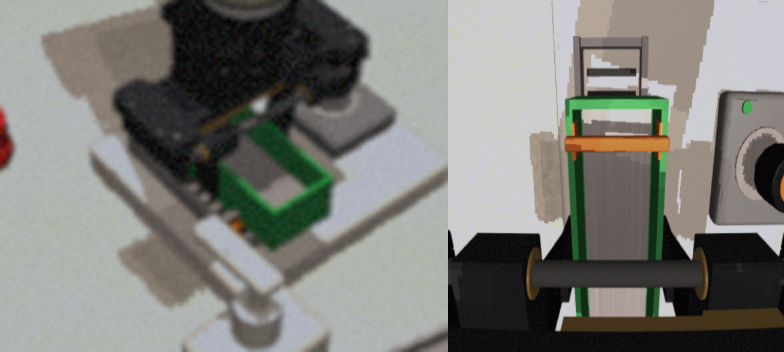

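Scene crop (left): the green tray hovers over the cradle with the bar under its far part. Wrist view (right): the cradle's near end shows beyond the tray, at wrist columns 208–335, and the tray rim spans columns 198–368.

```bash
python3 - <<'E'
from h import *
o=robot.get_obs();C=cam('wrist',o);im=cv2.imread('pics/w3.png')
print('tray near corners',back(C,[(198,118),(368,118)],.1083).round(4).tolist())
print('cradle near corners',back(C,[(209,45),(335,45)],.05).round(4).tolist())
m=mask(im,'orange')
for u in(225,285,340):
    r=np.where(m[130:200,u])[0]+130;print(r.min(),r.max()+1,back(C,[(u,r.min()),(u,r.max()+1)],.1153).round(4)[:,:2].tolist())
E
```

```text
tray near corners [[0.5274, -0.055, 0.1083], [0.5251, 0.0037, 0.1083]]
cradle near corners [[0.4963, -0.0619, 0.05], [0.494, -0.002, 0.05]]
163 181 [[0.5415, -0.0447], [0.5478, -0.0447]]
163 181 [[0.5408, -0.0244], [0.547, -0.0241]]
163 181 [[0.54, -0.0058], [0.5462, -0.0053]]
```

```bash
python3 - <<'E'
from h import *
o=robot.get_obs();C=cam('wrist',o);im=cv2.imread('pics/w3.png');m=mask(im,'green')
for u in(220,285,345):
    r=np.where(m[80:150,u])[0]+80;print(r.min(),back(C,[(u,r.min())],.1083).round(4)[0,:2])
im=cv2.imread('pics/w1.png');m=mask(im,'green');o1={'position':np.array([.48934945,.34975915,.15464566]),'tool_rot':np.array([.169,.9856,0,0])/np.hypot(.169,.9856)};C1=cam('wrist',o1)
u=np.array([np.cos(np.radians(-20.1)),np.sin(np.radians(-20.1))])
for c in(260,285,310):
    r=np.where(m[:,c])[0];e=back(C1,[(c,r.min()),(c,r.max()+1)],.044)[:,:2]-[.4801,.3555];print(r.min(),r.max()+1,e@u)
E
```

```text
115 [ 0.5261 -0.0474]
114 [ 0.525 -0.025]
115 [ 0.5244 -0.0043]
99 293 [-0.07191933  0.07644419]
99 294 [-0.07209149  0.0771189 ]
99 294 [-0.07229692  0.07691987]
```

```bash
python3 go.py .6018 -.0273 .0731 182
```

```text
t 8.35 pos [ 0.6022 -0.0234  0.088 ] yaw -177.73 F [-0.2 -0.6 -1.9] w 0.0596
shift now-axes [ 0.014 -0.096  0.372] after-turn axes [ 0.014 -0.096  0.372] turn/4 [-0.011 -0.017  0.068]
```

Emit:
{"name": "jog_arm", "arguments": {
  "motion": [0, -0.096, 0, 0, 0, 0.05, 0.6, 0, 0, 0.1, 0, 0, 0, 0.6, 0, 0, 0.1, 0, 0, 0, 0.6, 0, 0, 0.1, 0, 0, 0, 0.6, 0, 0, 0.05, 0, 0, 0, 0.6, 0, 0, 0, 0, 0, 0, 0.6]
}}

```text
time: 9.1
position: [0.601, -0.0274, 0.0731]
tool_rot: [-0.018, 1.0, -0.0, -0.002]
ft_force: [-2.6, 0.1, 5.8]
grip_width: 0.0599
grip_force: 25.0
```

```bash
python3 go.py .6018 -.0273 .0731 182
```

```text
t 9.1 pos [ 0.601  -0.0274  0.0731] yaw -177.95 F [-2.6  0.1  5.8] w 0.0599
shift now-axes [-0.02   0.003  0.001] after-turn axes [-0.02   0.003  0.001] turn/4 [-0.    -0.067  0.013]
```

Emit:
{"name": "jog_arm", "arguments": {
  "motion": [0, 0, 0, 0, 0, 0, -1, 0, 0, 0, 0, 0, 0, -1, 0, 0, 0, 0, 0, 0, -1, 0, 0, -0.3, 0, 0, 0, -1, 0, 0, -0.8, 0, 0, 0, -1, 0, 0, -0.8, 0, 0, 0, -1, 0, 0, -0.8, 0, 0, 0, -1, 0, 0, -0.65, 0, 0, 0, -1, 0, 0, 0, 0, 0, 0, -1, 0, 0, 0, 0, 0, 0, -1]
}}

```text
time: 10.35
position: [0.6012, -0.0273, 0.2058]
tool_rot: [-0.018, 1.0, 0.0, -0.003]
ft_force: [-0.4, 0.9, -0.4]
grip_width: 0.087
grip_force: 0.0
```

```bash
cat > look.py <<'E'
import sys
from h import *
n,col,z,yaw=sys.argv[1],sys.argv[2],float(sys.argv[3]),float(sys.argv[4])
o,im,C=grab('wrist',n);R=Ro.from_quat(o['tool_rot']).as_matrix()
print(o['time'],o['position'].round(4),'yaw',np.degrees(np.arctan2(R[1,0],R[0,0])).round(2))
m=mask(im,col);bs=sorted([b for b in blobs(m,150)],key=lambda b:-b[0][4])
m=np.zeros_like(m)
for b in bs:
    if 200<b[1][0]<360 and b[1][1]<320: m[b[2]]=255
mo=mask(im,'orange');a=np.radians(yaw)
W=back(C,np.argwhere(m)[:,::-1],z)[:,:2]
for it in range(3):
    u=np.array([np.cos(a),np.sin(a)]);v=np.array([-u[1],u[0]]);P,Q=W@u,W@v
    c0=(P.min()+P.max())/2;e=[]
    for s in np.arange(-.05,.051,.01):
        k=abs(P-c0-s)<.004
        if k.sum()>5:e.append((s,Q[k].min(),Q[k].max()))
    e=np.array(e);a+=np.arctan(np.median([np.polyfit(e[:,0],e[:,1],1)[0],np.polyfit(e[:,0],e[:,2],1)[0]]))
q0=np.median((e[:,1]+e[:,2])/2);k=abs(Q-q0)<.02
x0,x1=P[k].min(),P[k].max();ce=u*(x0+x1)/2+v*q0
print('centre',ce.round(4),'yaw',np.degrees(a).round(2),'size',(x1-x0).round(4),np.median(e[:,2]-e[:,1]).round(4))
Wo=back(C,np.argwhere(mo)[:,::-1],z+.007)[:,:2]-ce;k=(abs(Wo@v)<.022)&(abs(Wo@u)<.085)
if k.any():print('bar from centre',np.percentile(Wo[k]@u,[2,98]).round(4))
E
python3 look.py w4 green .094 2; python3 go.py 0.497 -.329 .155 200
```

```text
10.35 [ 0.6012 -0.0273  0.2058] yaw -177.96
centre [ 0.5992 -0.0272] yaw 2.13 size 0.1495 0.0587
bar from centre [-0.0596 -0.0542]
t 10.4 pos [ 0.6009 -0.0272  0.2052] yaw -177.96 F [-0.8  0.3 -1. ] w 0.0872
shift now-axes [ 2.856 -7.448  1.268] after-turn axes [ 5.021 -6.201  1.254] turn/4 [ 0.023 -0.09  -4.49 ]
```

View pics/w4.png

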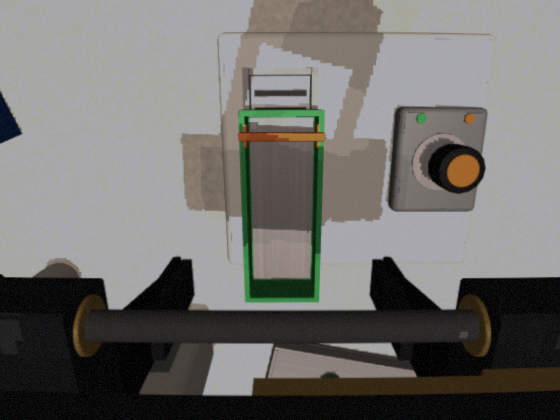

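Wrist view: the green tray sits straight on the cradle with its bar across row 137. The cradle's near end shows evenly beyond it.

Emit:
{"name": "jog_arm", "arguments": {
  "motion": [0.357, -0.93, 0.16, 0, 0, 0, -1, 0.357, -0.93, 0.16, 0, 0, 0, -1, 0.357, -0.93, 0.16, 0, 0, 0, -1, 0.357, -0.93, 0.16, 0, 0, 0, -1, 0.357, -0.93, 0.16, 0, 0, 0, -1, 0.357, -0.93, 0.16, 0, 0, 0, -1, 0.357, -0.93, 0.16, 0, 0, -1, -1, 0.357, -0.93, 0.16, 0, 0, -1, -1, 0, 0, 0, 0, 0, -1, -1, 0, 0, 0, 0, 0, -1, -1, 0, 0, 0, 0, 0, -0.9, -1, 0, 0, 0, 0, 0, 0, -1]
}}

```text
time: 11.9
position: [0.5, -0.3292, 0.1541]
tool_rot: [-0.187, 0.982, 0.001, -0.003]
ft_force: [-0.2, 0.3, -0.6]
grip_width: 0.0869
grip_force: 0.0
```

Emit:
{"name": "jog_arm", "arguments": {
  "motion": [0, 0, 0, 0, 0, 0, -1, 0, 0, 0, 0, 0, 0, -1]
}}

```text
time: 12.15
position: [0.5006, -0.3296, 0.1551]
tool_rot: [-0.188, 0.982, 0.001, -0.002]
ft_force: [-0.5, -0.1, 0.7]
grip_width: 0.0872
grip_force: 0.0
```

```bash
python3 look.py w5 blue .044 202
```

```text
12.15 [ 0.5006 -0.3296  0.1551] yaw -158.38
centre [ 0.4975 -0.3385] yaw 202.07 size 0.1488 0.0586
bar from centre [-0.048  -0.0427]
```

View pics/w5.png

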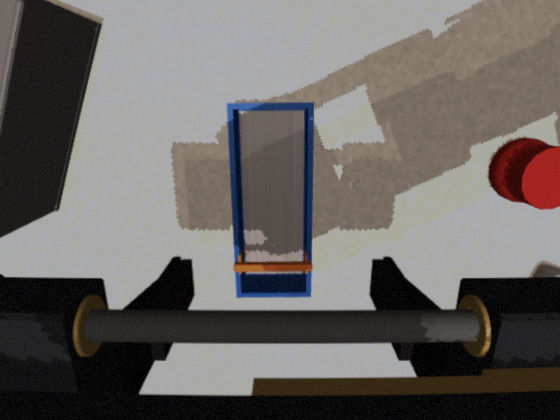

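The blue tray lies clear below the jaws, with its rim from (228,103) to (312,297) and its bar at row 267, the far end. It sits about 9 mm off the jaws' centre line.

```bash
python3 go.py .4975 -.3385 .023 202.1
```

```text
t 12.2 pos [ 0.5007 -0.3296  0.1553] yaw -158.37 F [0.2 0.1 0.6] w 0.0868
shift now-axes [ 0.142 -0.183  3.308] after-turn axes [ 0.157 -0.176  3.307] turn/4 [ 0.025 -0.058 -0.119]
```

Emit:
{"name": "jog_arm", "arguments": {
  "motion": [0.155, -0.178, 0.5, 0, -0.05, -0.12, -1, 0, 0, 0.75, 0, 0, 0, -1, 0, 0, 0.75, 0, 0, 0, -1, 0, 0, 0.75, 0, 0, 0, -1, 0, 0, 0.55, 0, 0, 0, -1, 0, 0, 0, 0, 0, 0, -1, 0, 0, 0, 0, 0, 0, 0.6, 0, 0, 0, 0, 0, 0, 0.6, 0, 0, 0, 0, 0, 0, 0.6, 0, 0, 0, 0, 0, 0, 0.6, 0, 0, 0, 0, 0, 0, 0.6],
  "grip_force": 25
}}

```text
time: 13.58
position: [0.4977, -0.3387, 0.0243]
tool_rot: [-0.192, 0.981, 0.0, -0.0]
ft_force: [-0.1, 0.9, 5.7]
grip_width: 0.0599
grip_force: 25.0
```

```bash
python3 go.py .4975 -.3385 .023 202.1
```

```text
t 13.575 pos [ 0.4977 -0.3387  0.0243] yaw -157.87 F [-0.1  0.9  5.7] w 0.0599
shift now-axes [0.002 0.007 0.032] after-turn axes [0.002 0.007 0.032] turn/4 [ 0.006 -0.     0.007]
```

Emit:
{"name": "jog_arm", "arguments": {
  "motion": [0, 0, -0.5, 0, 0, 0, 0.6, 0, 0, -0.9, 0, 0, 0, 0.6, 0, 0, -0.9, 0, 0, 1, 0.6, 0, 0, -0.9, 0, 0, 1, 0.6, 0, 0, -0.95, 0, 0, 1, 0.6, 0, 0, 0, 0, 0, 1, 0.6, 0, 0, 0, 0, 0, 1, 0.6, -0.27, 0.96, 0, 0, 0, 0, 0.6, -0.27, 0.96, 0, 0, 0, 0, 0.6, -0.27, 0.96, 0, 0, 0, 0, 0.6, -0.27, 0.96, 0, 0, 0, 0, 0.6, -0.27, 0.96, 0, 0, 0, 0, 0.6]
}}

```text
time: 15.08
position: [0.5442, -0.1434, 0.1903]
tool_rot: [-0.018, 1.0, 0.001, -0.0]
ft_force: [-0.6, 0.5, -1.6]
grip_width: 0.0599
grip_force: 25.0
```

Emit:
{"name": "jog_arm", "arguments": {
  "motion": [-0.27, 0.96, 0, 0, 0, 0, 0.6, -0.27, 0.96, 0, 0, 0, 0, 0.6, 0, 0, 0, 0, 0, 0, 0.6, 0, 0, 0, 0, 0, 0, 0.6]
}}

```text
time: 15.58
position: [0.5629, -0.0675, 0.1901]
tool_rot: [-0.019, 1.0, 0.0, -0.0]
ft_force: [0.2, -0.1, -2.9]
grip_width: 0.0596
grip_force: 25.0
```

```bash
python3 go.py .5722 -.0282 .131 182.1
```

```text
t 15.575 pos [ 0.5629 -0.0675  0.1901] yaw -177.84 F [ 0.2 -0.1 -2.9] w 0.0596
shift now-axes [-0.271  0.971  1.478] after-turn axes [-0.268  0.972  1.478] turn/4 [ 0.008 -0.013  0.016]
```

Emit:
{"name": "jog_arm", "arguments": {
  "motion": [-0.135, 0.485, 0, 0, 0, 0, 0.6, -0.135, 0.485, 0, 0, 0, 0, 0.6, 0, 0, 0.75, 0, 0, 0, 0.6, 0, 0, 0.73, 0, 0, 0, 0.6, 0, 0, 0, 0, 0, 0, 0.6, 0, 0, 0, 0, 0, 0, 0.6, 0, 0, 0, 0, 0, 0, 0.6]
}}

```text
time: 16.45
position: [0.5735, -0.0282, 0.132]
tool_rot: [-0.019, 1.0, 0.0, 0.001]
ft_force: [0.4, -0.3, -1.6]
grip_width: 0.06
grip_force: 25.0
```

```bash
python3 go.py .5722 -.0282 .118 182.1
```

```text
t 16.45 pos [ 0.5735 -0.0282  0.132 ] yaw -177.88 F [ 0.4 -0.3 -1.6] w 0.06
shift now-axes [0.034 0.    0.349] after-turn axes [0.033 0.    0.349] turn/4 [0.006 0.027 0.006]
```

Emit:
{"name": "jog_arm", "arguments": {
  "motion": [0.03, 0, 0, 0, 0, 0, 0.6, 0, 0, 0.1, 0, 0, 0, 0.6, 0, 0, 0.1, 0, 0, 0, 0.6, 0, 0, 0.1, 0, 0, 0, 0.6, 0, 0, 0.05, 0, 0, 0, 0.6, 0, 0, 0, 0, 0, 0, 0.6, 0, 0, 0, 0, 0, 0, 0.6]
}}

```text
time: 17.32
position: [0.5711, -0.0281, 0.1182]
tool_rot: [-0.019, 1.0, 0.0, -0.0]
ft_force: [-3.1, 1.3, 9.9]
grip_width: 0.0595
grip_force: 25.0
```

```bash
python3 go.py .5722 -.0282 .118 182.1
```

```text
t 17.325 pos [ 0.5711 -0.0281  0.1182] yaw -177.87 F [-3.1  1.3  9.9] w 0.0595
shift now-axes [-0.028 -0.004  0.005] after-turn axes [-0.028 -0.004  0.005] turn/4 [ 0.014 -0.011  0.008]
```

Emit:
{"name": "jog_arm", "arguments": {
  "motion": [0, 0, 0, 0, 0, 0, -1, 0, 0, 0, 0, 0, 0, -1, 0, 0, 0, 0, 0, 0, -1, 0, 0, -0.3, 0, 0, 0, -1, 0, 0, -0.8, 0, 0, 0, -1, 0, 0, -0.8, 0, 0, 0, -1, 0, 0, -0.8, 0, 0, 0, -1, 0, 0, -0.6, 0, 0, 0, -1, 0, 0, 0, 0, 0, 0, -1, 0, 0, 0, 0, 0, 0, -1]
}}

```text
time: 18.58
position: [0.5707, -0.0281, 0.248]
tool_rot: [-0.018, 1.0, 0.001, -0.001]
ft_force: [-0.4, -0.1, 0.2]
grip_width: 0.0871
grip_force: 0.0
```

```bash
python3 look.py w6 blue .138 182.1;  python3 - <<'E'
from h import *
o,im,C=grab('scene','s6');W=cv2.imread('pics/w6.png')
cv2.imwrite('pics/c6.png',np.hstack([cv2.resize(im[160:300,190:340],None,fx=3,fy=3,interpolation=cv2.INTER_CUBIC),cv2.resize(W[60:340,160:390],None,fx=1.5,fy=1.5)]))
E
python3 go.py .5622 .106 .088 182.1
```

```text
18.575 [ 0.5707 -0.0281  0.248 ] yaw -177.88
centre [ 0.5701 -0.0278] yaw 182.02 size 0.1491 0.0587
bar from centre [-0.0486 -0.0435]
t 18.675 pos [ 0.5705 -0.028   0.2473] yaw -177.88 F [ 0.1 -0.8 -0.4] w 0.0871
shift now-axes [0.068 3.349 3.988] after-turn axes [0.083 3.357 3.981] turn/4 [ 0.028 -0.051  0.005]
```

View pics/c6.png

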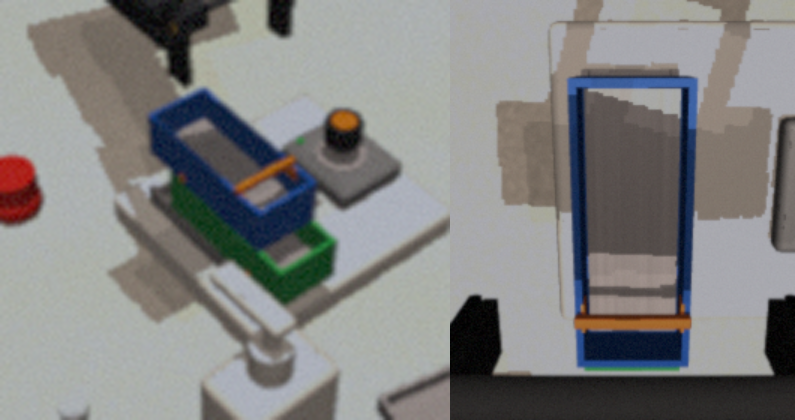

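The scene crop shows blue sitting flat and level on green, staggered towards the robot, with nothing else moved. In the wrist crop the blue tray is in line with the dryer. Next I'll go to the knob with the gripper turned 90°, so its body stays clear of the stack.

Emit:
{"name": "jog_arm", "arguments": {
  "motion": [0.02, 0.84, 0, 0, 0, 0, -1, 0.02, 0.84, 0, 0, 0, 0, -1, 0.02, 0.84, 0, 0, 0, 0, -1, 0.02, 0.84, 0, 0, 0, 0, -1, 0, 0, 0, 0, 0, 1, -1, 0, 0, 0, 0, 0, 1, -1, 0, 0, 0, 0, 0, 1, -1, 0, 0, 0, 0, 0, 1, -1, 0, 0, 0, 0, 0, 1, -1, 0, 0, 0, 0, 0, 1, -1, 0, 0, 0, 0, 0, 1, -1, 0, 0, 0, 0, 0, 1, -1]
}}

```text
time: 20.18
position: [0.5625, 0.1059, 0.2473]
tool_rot: [0.259, 0.966, 0.0, -0.002]
ft_force: [0.2, -0.0, -0.2]
grip_width: 0.0871
grip_force: 0.0
```

Emit:
{"name": "jog_arm", "arguments": {
  "motion": [0, 0, 0, 0, 0, 1, -1, 0, 0, 0, 0, 0, 1, -1, 0, 0, 0, 0, 0, 1, -1, 0, 0, 0, 0, 0, 1, -1, 0, 0, 0, 0, 0, 1, -1, 0, 0, 0, 0, 0, 1, -1, 0, 0, 0, 0, 0, 1, -1, 0, 0, 0, 0, 0, 1, -1, 0, 0, 0, 0, 0, 1, -1, 0, 0, 0, 0, 0, 1, -1, 0, 0, 0, 0, 0, 1, -1, 0, 0, 0, 0, 0, 1, -1]
}}

```text
time: 21.68
position: [0.5625, 0.1059, 0.2473]
tool_rot: [0.629, 0.777, -0.001, -0.002]
ft_force: [-0.4, -0.5, 0.2]
grip_width: 0.0875
grip_force: 0.0
```

Emit:
{"name": "jog_arm", "arguments": {
  "motion": [0, 0, 0.4, 0, 0, 1, -1, 0, 0, 0.4, 0, 0, 1, -1, 0, 0, 0.4, 0, 0, 0.4, -1, 0, 0, 0, 0, 0, 0, -1, 0, 0, 0, 0, 0, 0, -1]
}}

```text
time: 22.3
position: [0.5633, 0.106, 0.2007]
tool_rot: [0.691, 0.723, 0.0, -0.001]
ft_force: [0.2, -0.1, 1.3]
grip_width: 0.0873
grip_force: 0.0
```

```bash
python3 - <<'E'
from h import *
o,im,C=grab('wrist','w7')
for s,ce,l in blobs(mask(im,'orange'),150):print(s,ce,back(C,[ce],.092))
E
python3 go.py .5622 .106 .072 92
```

```text
[490   0  70  67 706] [510.68555241  38.69121813] [[0.71010268 0.23668757 0.092     ]]
[264 203  32  30 763] [279.78636959 217.51376147] [[0.56282097 0.10594149 0.092     ]]
t 22.35 pos [0.5636 0.106  0.2011] yaw 92.55 F [0.1 0.4 0.6] w 0.0868
shift now-axes [-2.000e-03 -3.500e-02  3.228e+00] after-turn axes [ 1.000e-03 -3.500e-02  3.228e+00] turn/4 [ 0.001 -0.016  0.137]
```

Emit:
{"name": "jog_arm", "arguments": {
  "motion": [0, -0.02, 0.8, 0, 0, 0.13, -1, 0, 0, 0.8, 0, 0, 0, -1, 0, 0, 0.8, 0, 0, 0, -1, 0, 0, 0.8, 0, 0, 0, -1, 0, 0, 0, 0, 0, 0, -1, 0, 0, 0, 0, 0, 0, 1, 0, 0, 0, 0, 0, 0, 1, 0, 0, 0, 0, 0, 0, 1, 0, 0, 0, 0, 0, 0, 1, 0, 0, 0, 0, 0, 0, 1],
  "grip_force": 35
}}

```text
time: 23.6
position: [0.5623, 0.1061, 0.073]
tool_rot: [0.695, 0.719, 0.0, -0.001]
ft_force: [-0.0, -0.3, -0.1]
grip_width: 0.0449
grip_force: 0.0
```

Emit:
{"name": "jog_arm", "arguments": {
  "motion": [0, 0, 0, 0, 0, 0, 1, 0, 0, 0, 0, 0, 0, 1, 0, 0, 0, 0, 0, 0, 1]
}}

```text
time: 23.98
position: [0.562, 0.1061, 0.0728]
tool_rot: [0.695, 0.719, -0.0, -0.001]
ft_force: [-0.1, 0.2, 1.1]
grip_width: 0.0347
grip_force: 35.0
```

Emit:
{"name": "jog_arm", "arguments": {
  "motion": [0, 0, -0.1, 0, 0, 0, 1, 0, 0, -0.1, 0, 0, 0, 1, 0, 0, -0.1, 0, 0, 0, 1, 0, 0, -0.1, 0, 0, 0, 1, 0, 0, -0.1, 0, 0, 0, 1, 0, 0, -0.04, 0, 0, 0, 1, 0, 0, 0, 0, 0, 0, 1]
}}

```text
time: 24.85
position: [0.562, 0.1061, 0.093]
tool_rot: [0.695, 0.719, -0.0, -0.001]
ft_force: [3.3, 1.0, -20.7]
grip_width: 0.0351
grip_force: 35.0
```

Emit:
{"name": "jog_arm", "arguments": {
  "motion": [0, 0, 0.02, 0, 0, 0, 1, 0, 0, 0, 0, 0, 0, 1, 0, 0, 0, 0, 0, 0, 1, 0, 0, 0, 0, 0, 0, 1, 0, 0, 0, 0, 0, 0, 1, 0, 0, 0.1, 0, 0, 0, 1, 0, 0, 0.1, 0, 0, 0, 1, 0, 0, 0.1, 0, 0, 0, 1, 0, 0, 0.1, 0, 0, 0, 1, 0, 0, 0.1, 0, 0, 0, 1, 0, 0, 0.06, 0, 0, 0, 1, 0, 0, 0, 0, 0, 0, 1]
}}

```text
time: 26.35
position: [0.5621, 0.1061, 0.0727]
tool_rot: [0.695, 0.719, 0.0, -0.001]
ft_force: [-3.9, 0.2, 6.8]
grip_width: 0.0349
grip_force: 35.0
```

Emit:
{"name": "jog_arm", "arguments": {
  "motion": [0, 0, 0.03, 0, 0, 0, 1, 0, 0, 0, 0, 0, 0, 1]
}}

```text
time: 26.6
position: [0.5621, 0.1061, 0.0726]
tool_rot: [0.695, 0.719, 0.0, -0.0]
ft_force: [-6.5, -1.4, 15.2]
grip_width: 0.0352
grip_force: 35.0
```

Emit:
{"name": "jog_arm", "arguments": {
  "motion": [0, 0, -0.02, 0, 0, 0, -1, 0, 0, 0, 0, 0, 0, -1, 0, 0, 0, 0, 0, 0, -1, 0, 0, 0, 0, 0, 0, -1, 0, 0, 0, 0, 0, 0, -1, 0, 0, -0.3, 0, 0, 0, -1, 0, 0, -0.9, 0, 0, 0, -1, 0, 0, -0.9, 0, 0, 0, -1, 0, 0, -0.9, 0, 0, 0, -1, 0, 0, -0.9, 0, 0, 0, -1, 0, 0, -0.9, 0, 0, 0, -1, 0, 0, 0, 0, 0, 0, -1]
}}

```text
time: 28.1
position: [0.5644, 0.106, 0.2669]
tool_rot: [0.695, 0.719, 0.003, 0.002]
ft_force: [-0.1, 0.4, -0.2]
grip_width: 0.0868
grip_force: 0.0
```

```bash
python3 - <<'E'
from h import *
o,im,C=grab('scene','s8');o2,w,C2=grab('wrist','w8')
print(o['time'],o['position'],o['grip_width'])
a=cv2.imread('pics/s6.png')
for i in(a,im):
    for c in('blue','green'):
        m=mask(i,c)[160:300,190:345];y,x=np.nonzero(m);print(c,m.sum()//255,x.mean(),y.mean())
ks=[b[1] for b in blobs(mask(im,'orange'),20) if abs(b[1]-[304,199]).max()<9];k0=[b[1] for b in blobs(mask(a,'orange'),20) if abs(b[1]-[304,199]).max()<9];print(ks,k0)
cv2.imwrite('pics/c8.png',cv2.resize(im[100:400,100:460],None,fx=2,fy=2))
E
```

```text
28.1 [0.56439369 0.1059806  0.26687127] 0.08678637849448999
blue 999 76.65565565565565 56.67467467467468
green 610 86.0688524590164 82.07704918032788
blue 1011 76.6379821958457 56.27992087042532
green 610 86.17868852459016 82.07377049180327
[array([304.43589744, 199.66666667])] [array([304.4375, 199.6875])]
```

View pics/c8.png

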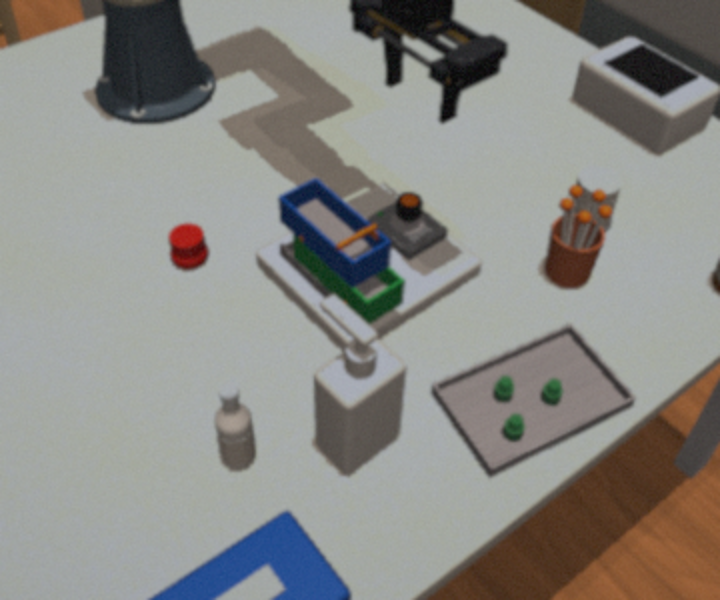

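The final scene view shows the stack unchanged, with the knob back at its original pixel (304.4,199.7), the other items undisturbed and the gripper clear.

```bash
python3 -c "
from rig import robot
print(robot.hand_in())"
```

```text
the job is handed in; nothing more can be done
None
```

Job handed in at about 28 s: green tray seated on the cradle's bar, blue tray reversed on the green's bar, both let go, and the knob pulled fully up for about a second and pushed fully down, with the gripper clear and the other items where they were in the final picture; the hand-in returned no verdict.

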